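# Slide the arched blank out of the row and weigh it

### The job

Three model blanks lie side by side, touching, on the grey mat: slide the one with the arched top out lengthwise, along the mat, until it is clear of its neighbours by about a finger's width, without lifting it on the way and without shifting the other two. Then pick it up and set it gently down, arch upwards, centred on the round sprung pan of the bench scale, and let go. Leave the glue bottle, the red tray and the mallet alone.

Things in the scene. Friction and masses are not known exactly. Their poses are not given: they have to be found in the camera images.
- arched: The blank to weigh: pink tooling-board block 110 mm long (its x axis), 54 mm wide (y), with vertical long sides 28 mm high and above them a half-round top (radius 27 mm, running along x) that peaks at 55 mm; flat ends. About 0.22 kg. Origin: centre of its underside. It may be in any of the three places of the row, all three blanks parallel.
- flat_a: Plain pink tooling-board block, flat top, 110 mm long (x), 54 mm wide (y), 45 mm high, about 0.20 kg, loose. Origin: centre of its underside. To stay where it lies.
- flat_b: Second plain pink block, the same as flat_a. To stay where it lies.
- mat: Fixed grey mat, 300 mm (x) by 200 mm (y), 3 mm thick, on the bench. Origin: centre of its underside. The blanks lie on it in a row across its y axis, long sides touching (0.5 mm gaps), lengths along its x axis, the row's centre about 50 mm from the mat's centre towards -x, so there is 145 mm of free mat beyond the row's +x ends (the side away from the robot). Mat and scale may change sides.
- scale: Fixed white bench scale, base 170 by 170 mm and 24 mm high with a 30 mm high display strip on its -x side (reaching 123 mm from the centre). Origin: centre of its underside, below the pan's centre.
- pan_top (a point): Centre of the top face of the scale's round flat steel pan, 150 mm in diameter, 60 mm above the bench when empty. The pan has no rim.
- pan (a joint): How far the pan is pressed down, in m: 0 empty, 0.025 at the stop. Spring about 300 N/m: the blank alone sinks it 5 to 10 mm.
- glue: White glue bottle, 38 mm across, 125 mm tall, standing loose beyond the work. Origin: centre of its underside.
- tray: Red open plastic tray, 120 by 170 mm, 42 mm high, loose. Origin: centre of its underside.
- mallet: Mallet lying on the bench: black rubber head 38 mm in diameter and 85 mm long (along y), wooden handle 168 mm to -x. Origin: under the head's centre.
Mind the look-alikes: they are no part of the job. What is shaped like the arched but blue or yellow is not meant.

How it is judged:
By the outcome, as a careful person would: the job done as asked, in the order asked, and still so for the second after the job is handed in, with the robot touching nothing.
It also fails if it takes over 64 s, if anything falls off the work surface, if the arm or the gripper's body presses on something with over 40 N, if the wrist force passes 120 N, or if a joint passes its speed limit or range.

### The arm

A 6-joint arm with a two-finger parallel gripper is mounted at the origin on the work surface. World frame = base frame: x ahead of the robot, y to its left, z up, the work surface at z = 0. Lengths are in mm, angles in rad, forces in N, time in s.
With the tool pointing down it reaches from about 300 to 775 mm from the base axis. Payload 14.6 kg.
Tool frame: the origin (TCP) lies midway between the tips of the shut fingers; the grasp point (between the pads) lies 19 mm behind it; z points along the fingers, y is the line along which they close (so a half turn about z gives the same grasp; the last joint's range is limited). The gripper opens to 94 mm and grips with 3 to 60 N. Pads are 16 mm wide; open, the fingers measure 119 mm over their backs; the gripper's body (75 mm by 177 mm) begins 78 mm behind the grasp point.
Start: joints at [-1.321, 0.3, 1.521, -0, 1.321, -0.067], TCP at [171.333, -522.622, 205.446] pointing down, gripper open.
Joint ranges: [-3.03, 3.03], [-0.79, 2.21], [0.23, 2.52], [-1.04, 4.18], [0, 3.07], [-2.55, 2.55]. Speed limits (rad/s): [2.22, 2.22, 2.57, 3.14, 3.14, 3.14].

### API

Orientations are given as [roll, pitch, yaw] about the fixed x, y, z axes, in that order (R = Rz(yaw) Ry(pitch) Rx(roll)).
In Python, from cell import manip, camera gives the robot as it stands.
- The arm moves only by the tool move_arm, never from a script. Its arguments are lists of equal length, an entry for each row: "dp": the shift along the world's x, y, z in mm, a list of three; "rotation": the turn, a rotation vector about the world's x, y, z in rad, a list of three; "hand": the opening, from 0 (shut) to 1 (fully open). A call has 1 to 10 rows; each row shifts and turns the commanded pose from where the row before left it; what a row does not reach is not made up. A row lasts 1/8 s, in which the tool goes at most 62.5 mm and 10.7 degrees, less where a joint would pass 70% of its speed; a pose out of reach is approached as far as the arm can. A call with a gripper value outside its range is refused whole. The fingers move at their own pace and stop on an object; "newtons" is the grip in N (left out, the last holds). Time passes only in rows, so rows that do not move let the fingers close. It gives the time, the measured TCP pose, the force, the opening and the grip force at its end, in the units of the state.
- manip.read_state(): the state, without advancing time (a new reading comes with each control period).
- camera(name): name is "side" or "top"; returns a dict with "image" (400x640x3 uint8, red, green, blue), "fx", "fy", "cx", "cy" (pixels), "R" (3x3) and "t" (3): a world point X has camera coordinates R X + t. Camera axes: x right, y down, z forward; pixel columns grow to the right and rows downward; lengths in mm; the calibration is good to about 2 mm. A picture is of the moment at which its call begins. There is no depth.
- manip.sign_off(): hands the job in; it is judged then, once.
The state is a dict: "clock": time; "joints": joint angles; "qd": joint speeds; "effort": joint torques, N m; "eef_pos": TCP position; "eef_rot": TCP orientation; "wrist_force": force on the tool from outside, world axes, zero at the start; "moment": the same for the moment, N m; "finger_gap": finger opening in mm; "finger_force": force on a finger pad.
Only numpy, scipy, OpenCV 4.12 (cv2) and the standard library are available. Lean on these libraries where they do the work, as an engineer would, in place of code of your own. Each camera call takes 0.05 s, during which the arm holds its last target. There are 200 camera calls.

## Working session

There is one attempt and no reset: what is moved stays moved. The work goes in short steps, Python scripts to look and compute and a tool call to move; the robot and the scene stay as the last step left them, time stands still between calls to the robot, and variables do not carry over. Pictures are saved under pics/ and viewed, at most 10 in all, crops included, and the job is handed in when it is done.

Besides the shell and the picture viewer there is one more tool, called after "Request:" as name(argument=value, ...) on one line, values as JSON. move_arm: Moves the arm, as the interface text tells. Its arguments: {"type":"object","properties":{"dp":{"type":"array","items":{"type":"array","items":{"type":"number"}}},"rotation":{"type":"array","items":{"type":"array","items":{"type":"number"}}},"hand":{"type":"array","items":{"type":"number"}},"newtons":{"type":"number"}},"required":["dp","rotation","hand"]}

```bash
mkdir -p pics
cat > h.py <<'E'
import numpy as np,cv2
from cell import manip,camera
def snap(n,f):
    c=camera(n); cv2.imwrite(f,cv2.cvtColor(c["image"],cv2.COLOR_RGB2BGR))
    np.savez("pics/"+n+".npz",**c); return c
def ld(n): return np.load("pics/"+n+".npz")
def px(c,u,v,z):
    R=np.array(c["R"]);t=np.array(c["t"]).ravel()
    d=R.T@np.array([(u-c["cx"])/c["fx"],(v-c["cy"])/c["fy"],1]);o=-R.T@t
    return o+d*(z-o[2])/d[2]
def proj(c,X):
    p=np.array(c["R"])@np.array(X,float)+np.array(c["t"]).ravel()
    return p[0]/p[2]*c["fx"]+c["cx"],p[1]/p[2]*c["fy"]+c["cy"]
E
python3 - <<'E'
from h import *
snap("top","pics/top1.png");snap("side","pics/side1.png")
for n in("top","side"):
    c=ld(n);print(n,(-c["R"].T@c["t"].ravel()).round(),c["fx"])
s=manip.read_state();print(s)
E
```

```text
top [ 407.    5. 1502.] 476.73754262319653
side [ 123.  825. 1118.] 427.8506426017605
{'clock': 0.1, 'joints': array([-1.32058005e+00,  3.00372977e-01,  1.52150294e+00, -2.55059467e-05,
        1.32067735e+00, -6.65911116e-02]), 'qd': array([ 0.00026678, -0.00028542, -0.00224039,  0.00179034, -0.00041979,
       -0.00085625]), 'effort': array([ 1.48044295e-03, -5.32641792e+01, -3.53283906e+01,  7.08934455e-02,
        2.34650873e-02, -7.83765245e-05]), 'eef_pos': array([ 171.28406673, -522.41407255,  204.97320175]), 'eef_rot': array([-3.14063252e+00, -3.92700860e-05,  3.16813692e-01]), 'wrist_force': array([ 0.20672015,  0.09163007, -0.37569293]), 'moment': array([0.00887604, 0.00858926, 0.01014092]), 'finger_force': 0.0, 'finger_gap': 93.82247012864781}
```

View pics/top1.png

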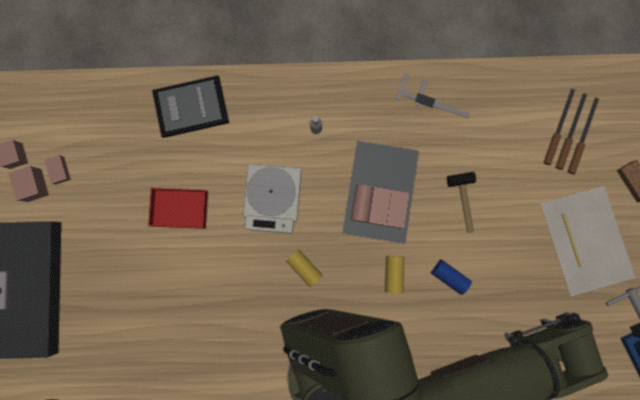

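View pics/side1.png

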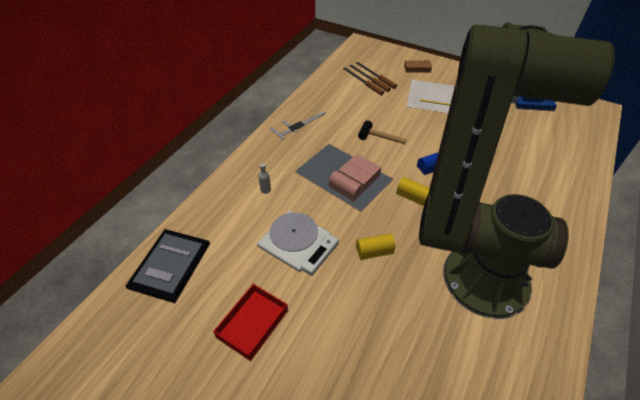

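The arched blank is the left (+y) one of the row, near (362,203) in top. The scale pan is at (271,191) and the mat's corners are at about (358,142), (418,150), (405,242) and (344,234). I'll take a closer crop.

Run:
```python
from h import *
c=ld("top");im=c["image"][135:250,235:425,::-1]
cv2.imwrite("pics/crop1.png",cv2.resize(im,None,fx=4,fy=4,interpolation=cv2.INTER_CUBIC))
```

```text
(no output)
```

View pics/crop1.png

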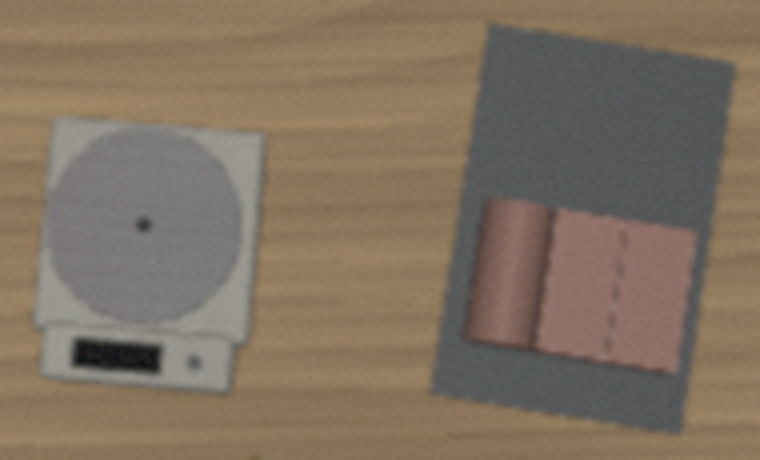

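The crop shows the arched blank leftmost, from (485,198) to (465,340). The flat tops' corners are at (697,230), (677,372) and (538,350), and the pan centre is at (143,225).

Run:
```python
from h import *
c=ld("top")
P=lambda u,v,z:px(c,235+(u+.5)/4-.5,135+(v+.5)/4-.5,z)
m=np.array([P(*p,3) for p in[(487,25),(735,63),(682,432),(432,392)]]);print("mat",m.round(1),np.linalg.norm(np.diff(m,axis=0),axis=1).round())
mc=m.mean(0);ax=(m[0]+m[1]-m[2]-m[3])[:2];ax/=np.linalg.norm(ax);ay=np.array([-ax[1],ax[0]])
yaw=np.arctan2(ax[1],ax[0]);print("c",mc,"yaw",yaw)
f=np.array([P(*p,48) for p in[(553,208),(697,230),(677,372),(538,350)]]);print("flat",f.round(1),[( (q[:2]-mc[:2])@ax.round(4),(q[:2]-mc[:2])@ay) for q in f])
print("pan",P(143,225,60), "rim",P(46,225,60),P(242,225,60),P(143,126,60),P(143,323,60))
s=np.array([P(*p,24) for p in[(55,117),(265,132)]]);print("scale yaw",np.arctan2(*(s[1]-s[0])[:2])) 
fc=f.mean(0)[:2]
for n,a in(("mid",mc[:2]-50*ax+54.5*ay),("fromflat",fc+81.75*ay)):
    print(n,a)
    for e in(55,-55):
        for l,z in((0,58),(27,31),(-27,31)):
            u,v=proj(c,[*(a+e*ax+l*ay),z]);print(e,l,round((u-235)*4),round((v-135)*4))
```

```text
mat [[ 730.8 -110.3    3. ]
 [ 694.8 -306.4    3. ]
 [ 403.6 -252.2    3. ]
 [ 439.9  -57.7    3. ]] [199. 296. 198.]
c [ 567.26277138 -181.63363933    3.        ] yaw -0.18148493055542425
flat [[ 577.3 -152.8   48. ]
 [ 557.4 -262.3   48. ]
 [ 449.3 -242.5   48. ]
 [ 468.7 -137.5   48. ]] [(np.float64(4.636868584798351), np.float64(30.213991418072588)), (np.float64(4.868352094796876), np.float64(-81.12315415520543)), (np.float64(-105.08114121761321), np.float64(-81.19872379433804)), (np.float64(-104.88279031641433), np.float64(25.656257516232298))]
pan [571.11741064 160.66955628  60.        ] rim [573.07107499 234.52126489  60.        ] [569.12469982  85.34182731  60.        ] [647.23251476 159.40345236  60.        ] [496.45616409 161.91147663  60.        ]
scale yaw -3.0428548327211224
mid [ 527.92065547 -119.00419006]
55 0 521 200
55 27 484 199
55 -27 553 209
-55 0 500 342
-55 27 463 338
-55 -27 532 349
fromflat [ 527.92392342 -118.35705917]
55 0 521 200
55 27 483 199
55 -27 552 209
-55 0 499 342
-55 27 462 338
-55 -27 531 349
```

Request:
move_arm(dp=[[27.8,41.9,0],[27.8,41.9,0],[27.8,41.9,0],[27.8,41.9,0],[27.8,41.9,0],[27.8,41.9,0],[27.8,41.9,0],[27.8,41.9,0],[27.8,41.9,0],[27.8,41.9,0]], rotation=[[0,0,-0.0498],[0,0,-0.0498],[0,0,-0.0498],[0,0,-0.0498],[0,0,-0.0498],[0,0,-0.0498],[0,0,-0.0498],[0,0,-0.0498],[0,0,-0.0498],[0,0,-0.0498]], hand=[0.21,0.21,0.21,0.21,0.21,0.21,0.21,0.21,0.21,0.21], newtons=15)

```text
clock: 1.35
eef_pos: [449.9, -102.0, 205.4]
eef_rot: [-3.142, 0.0, -0.183]
wrist_force: [0.8, -0.8, -0.2]
finger_gap: 19.6
finger_force: 0.0
```

Request:
move_arm(dp=[[-1,-1,-45],[0,0,-45],[0,0,-45],[0,0,-30],[0,0,-18],[0,0,-8],[0,0,0]], rotation=[[0,0,0],[0,0,0],[0,0,0],[0,0,0],[0,0,0],[0,0,0],[0,0,0]], hand=[0.21,0.21,0.21,0.21,0.21,0.21,0.21])

```text
clock: 2.22
eef_pos: [448.3, -104.6, 14.4]
eef_rot: [-3.142, 0.0, -0.181]
wrist_force: [-0.1, 0.1, 0.2]
finger_gap: 19.9
finger_force: 0.0
```

Run:
```python
from h import *
s=manip.read_state();print(s["eef_pos"],s["wrist_force"])
c=snap("side","pics/side2.png");im=c["image"][120:240,270:450,::-1]
cv2.imwrite("pics/crop2.png",cv2.resize(im,None,fx=4,fy=4,interpolation=cv2.INTER_CUBIC))
```

```text
[ 448.25924658 -104.58485788   14.3982513 ] [-0.13021602  0.14523712  0.23282948]
```

View pics/crop2.png

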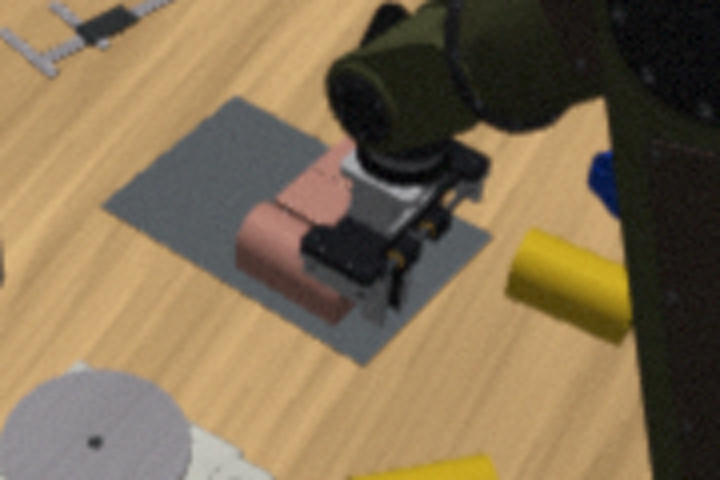

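The side crop shows the fingers down behind the arched blank's near end at about (375,310), clear of everything. Next is the push along the mat.

Request:
move_arm(dp=[[5.2,0.6,0],[4.9,-0.9,0],[4.9,-0.9,0],[6.9,-1.27,0],[7.9,-1.45,0],[8.85,-1.62,0],[8.85,-1.62,0],[8.85,-1.62,0],[8.85,-1.62,0],[8.85,-1.62,0]], rotation=[[0,0,0],[0,0,0],[0,0,0],[0,0,0],[0,0,0],[0,0,0],[0,0,0],[0,0,0],[0,0,0],[0,0,0]], hand=[0.21,0.21,0.21,0.21,0.21,0.21,0.21,0.21,0.21,0.21])

```text
clock: 3.52
eef_pos: [523.0, -116.7, 14.4]
eef_rot: [3.142, -0.0, -0.181]
wrist_force: [-4.5, 0.1, 3.0]
finger_gap: 20.1
finger_force: 1.7
```

Run:
```python
from h import *
s=manip.read_state();print(s["eef_pos"],s["wrist_force"])
A=np.array([527.9,-118.7]);ax=np.array([.9836,-.1805]);ay=np.array([.1805,.9836]);d=s["eef_pos"][:2]-A;print(d@ax,d@ay)
c=snap("side","pics/side3.png");im=c["image"][120:240,270:450,::-1]
cv2.imwrite("pics/crop3.png",cv2.resize(im,None,fx=4,fy=4,interpolation=cv2.INTER_CUBIC))
```

```text
[ 523.01150307 -116.74594988   14.42976932] [-4.53667936  0.0915146   2.97169559]
-5.161031625955063 1.0396300070956705
```

View pics/crop3.png

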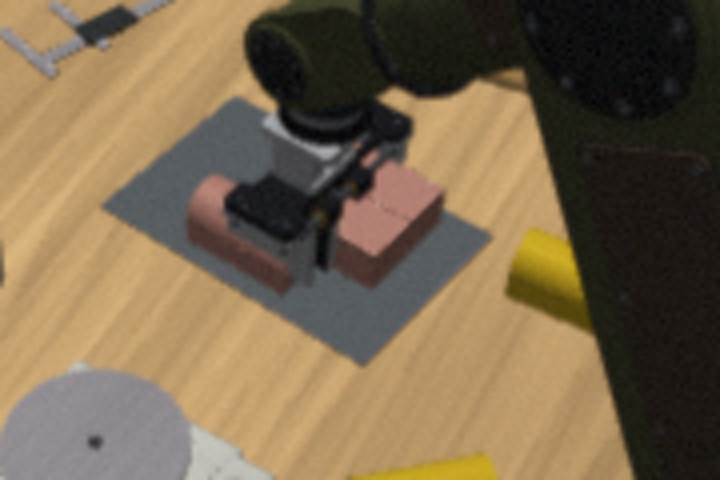

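The blank slides straight along its line and the neighbours have stayed put. I'll push the remaining ~70 mm.

Request:
move_arm(dp=[[8.85,-1.62,0],[8.85,-1.62,0],[8.85,-1.62,0],[8.85,-1.62,0],[8.85,-1.62,0],[7.9,-1.45,0],[6.9,-1.27,0],[4.9,-0.9,0],[3.0,-0.55,0],[0,0,0]], rotation=[[0,0,0],[0,0,0],[0,0,0],[0,0,0],[0,0,0],[0,0,0],[0,0,0],[0,0,0],[0,0,0],[0,0,0]], hand=[0.21,0.21,0.21,0.21,0.21,0.21,0.21,0.21,0.21,0.21])

```text
clock: 4.82
eef_pos: [589.5, -129.0, 14.5]
eef_rot: [3.142, -0.0, -0.181]
wrist_force: [-0.1, 0.3, -0.1]
finger_gap: 19.8
finger_force: 0.0
```

Request:
move_arm(dp=[[-3,0.55,0],[-3,0.55,5],[0,0,35],[0,0,55],[-20,0,50],[-45,0,0],[-50,0,0],[-50,0,0],[0,0,0]], rotation=[[0,0,0],[0,0,0],[0,0,0],[0,0,0],[0,0,0],[0,0,0],[0,0,0],[0,0,0],[0,0,0]], hand=[0.21,0.21,0.21,0.21,0.3,0.6,1,1,1])

```text
clock: 5.95
eef_pos: [416.2, -127.7, 160.1]
eef_rot: [3.141, -0.001, -0.182]
wrist_force: [0.0, 0.4, 0.9]
finger_gap: 64.8
finger_force: 0.0
```

Run:
```python
from h import *
s=manip.read_state();print(s["eef_pos"],s["wrist_force"])
c=snap("top","pics/top2.png");im=c["image"][135:250,235:425,::-1]
cv2.imwrite("pics/crop4.png",cv2.resize(im,None,fx=4,fy=4,interpolation=cv2.INTER_CUBIC))
```

```text
[ 416.2041732  -127.69090003  160.06838698] [0.01460399 0.3826324  0.88090416]
```

View pics/crop4.png

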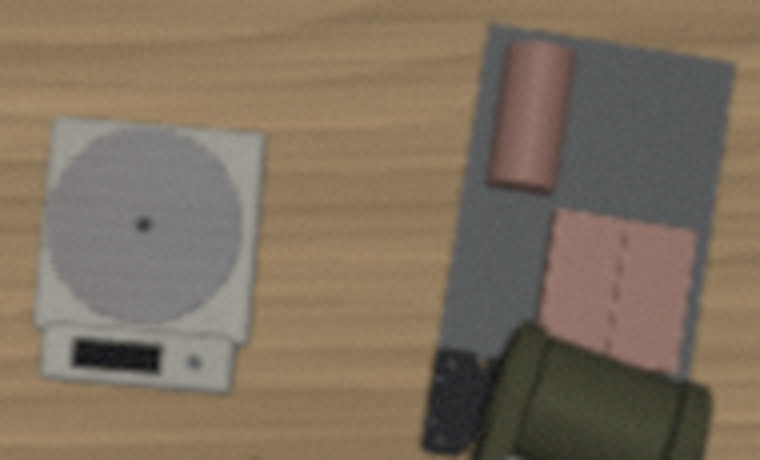

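The neighbours' corners, (557,209) and (697,231), have not moved. The arched blank now spans (508,40), (573,47), (553,191) and (487,183), clear of the row.

Run:
```python
from h import *
c=ld("top");ax=np.array([.9836,-.1805]);ay=np.array([.1805,.9836]);A=np.array([527.9,-118.7])
for sh,l in((125,0),(127,0),(125,2)):
    a=A+sh*ax+l*ay;print(sh,l,a.round(1))
    print([tuple(round((q-o)*4) for q,o in zip(proj(c,[*(a+e*ax+w*ay),z]),(235,135))) for e in(55,-55) for w,z in((27,31),(-27,31),(0,58))])
# image-based contour
im=cv2.cvtColor(c["image"],cv2.COLOR_RGB2HSV)
b=c["image"].astype(int);m=((b[...,0]-b[...,2]>20)&(b[...,0]-b[...,1]>18)).astype(np.uint8)
m[:140]=0;m[184:]=0;m[:,:352]=0;m[:,385:]=0
print(m.sum(),cv2.minAreaRect(cv2.findNonZero(m)))
r=cv2.boxPoints(cv2.minAreaRect(cv2.findNonZero(m)));ce=r.mean(0);print(px(c,*ce,38),[px(c,*q,31)[:2].round(1) for q in r])
```

```text
125 0 [ 650.8 -141.3]
[(507, 42), (576, 52), (545, 40), (486, 180), (555, 190), (524, 180)]
127 0 [ 652.8 -141.6]
[(508, 39), (576, 50), (545, 37), (487, 177), (556, 188), (524, 178)]
125 2 [ 651.2 -139.3]
[(505, 41), (573, 52), (542, 39), (484, 179), (553, 190), (521, 180)]
682 ((368.0, 160.5), (41.0, 32.0), 90.0)
[ 660.42752926 -141.62224516   38.        ] [array([727.9, -94.5]), array([ 725.2, -194.6]), array([ 595.9, -189.7]), array([598.6, -90.4])]
```

Request:
move_arm(dp=[[40,-2.5,0],[50,-3,0],[50,-3,0],[50,-3,0],[35,-1.5,0],[9,0,0],[0,0,0]], rotation=[[0,0,0.005],[0,0,0],[0,0,0],[0,0,0],[0,0,0],[0,0,0],[0,0,0]], hand=[1,1,1,1,1,1,1])

```text
clock: 6.88
eef_pos: [652.5, -140.6, 158.8]
eef_rot: [-3.142, 0.001, -0.176]
wrist_force: [-0.4, -1.3, -0.2]
finger_gap: 94.2
finger_force: 0.0
```

Request:
move_arm(dp=[[-1.5,0,-40],[0,0,-45],[0,0,-35],[0,0,-20],[0,0,-10],[0,0,0]], rotation=[[0,0,0],[0,0,0],[0,0,0],[0,0,0],[0,0,0],[0,0,0]], hand=[1,1,1,1,1,1])

```text
clock: 7.62
eef_pos: [651.0, -140.9, 9.9]
eef_rot: [3.142, -0.0, -0.176]
wrist_force: [0.5, 0.6, -0.5]
finger_gap: 93.8
finger_force: 0.0
```

Request:
move_arm(dp=[[0,0,-2],[0,0,0],[0,0,0],[0,0,0],[0,0,0],[0,0,0]], rotation=[[0,0,0],[0,0,0],[0,0,0],[0,0,0],[0,0,0],[0,0,0]], hand=[0.5,0.4,0.4,0.4,0.4,0.4], newtons=20)

```text
clock: 8.38
eef_pos: [651.0, -140.7, 7.7]
eef_rot: [-3.141, -0.0, -0.176]
wrist_force: [-1.3, 1.5, 3.8]
finger_gap: 53.7
finger_force: 20.0
```

Request:
move_arm(dp=[[0,0,6],[0,0,12],[0,0,25],[0,0,35],[0,0,35],[0,0,25],[0,0,10],[0,0,0]], rotation=[[0,0,0],[0,0,0],[0,0,0],[0,0,0],[0,0,0],[0,0,0],[0,0,0],[0,0,0]], hand=[0.4,0.4,0.4,0.4,0.4,0.4,0.4,0.4])

```text
clock: 9.38
eef_pos: [650.8, -140.9, 155.7]
eef_rot: [3.141, -0.001, -0.176]
wrist_force: [0.2, -0.3, -2.3]
finger_gap: 53.5
finger_force: 20.0
```

Request:
move_arm(dp=[[-5,20,0],[-10,38,0],[-12,45,0],[-12,45,0],[-12,45,0],[-11,42,0],[-9,34,0],[-6,22,0],[-2.7,10.4,0],[0,0,0]], rotation=[[0,0,0],[0,0,0],[0,0,0],[0,0,0],[0,0,0],[0,0,0],[0,0,0],[0,0,0],[0,0,0],[0,0,0]], hand=[0.4,0.4,0.4,0.4,0.4,0.4,0.4,0.4,0.4,0.4])

```text
clock: 10.62
eef_pos: [570.6, 161.1, 155.0]
eef_rot: [3.141, 0.001, -0.175]
wrist_force: [0.1, -0.1, -2.1]
finger_gap: 54.2
finger_force: 20.0
```

Request:
move_arm(dp=[[0,0,-15],[0,0,-25],[0,0,-20],[0,0,-12],[0,0,-6],[0,0,-3],[0,0,0]], rotation=[[0,0,0],[0,0,0],[0,0,0],[0,0,0],[0,0,0],[0,0,0],[0,0,0]], hand=[0.4,0.4,0.4,0.4,0.4,0.4,0.4])

```text
clock: 11.5
eef_pos: [571.3, 160.6, 74.7]
eef_rot: [-3.141, -0.0, -0.176]
wrist_force: [-0.2, 0.6, -1.9]
finger_gap: 53.9
finger_force: 20.0
```

Run:
```python
from h import *
s=manip.read_state();print(s["eef_pos"],s["wrist_force"],s["finger_gap"])
c=snap("side","pics/side5.png");im=c["image"][170:290,220:370,::-1]
cv2.imwrite("pics/crop5.png",cv2.resize(im,None,fx=4.5,fy=4.5,interpolation=cv2.INTER_CUBIC))
```

```text
[571.30697231 160.57774956  74.73103265] [-0.16254866  0.57084841 -1.89961697] 53.867211272250536
```

View pics/crop5.png

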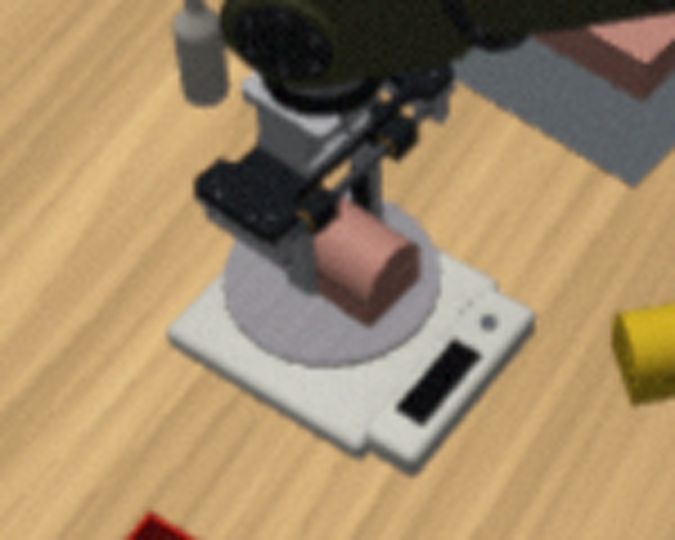

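The blank hangs level over the pan, its near lower corner at crop (370,325). I'll check its offset along the grip.

Run:
```python
from h import *
c=ld("side");y=-.176;ax=np.array([np.cos(y),np.sin(y)]);ay=np.array([-ax[1],ax[0]]);T=np.array([571.3,160.6])
for u,v,w,z in((370,325,27,70),(418,287,-27,70),(371,294,27,98)):
    q=px(c,220+(u+.5)/4.5-.5,170+(v+.5)/4.5-.5,z)[:2]-T;print(q@ax+55,q@ay-w)
# pan centre in first side picture: (293.5,230.5)
print(px(c,293.5,230.5,60))
```

```text
4.076256741547915 -1.8593623278186548
-0.8119967972669073 7.861031190504303
6.121912271231679 -6.488514359349864
[573.50665271 163.74065362  60.        ]
```

Request:
move_arm(dp=[[0.3,0.7,-4],[0,0,-3],[0,0,-2],[0,0,-1],[0,0,-1],[0,0,-1],[0,0,-1],[0,0,-1],[0,0,0]], rotation=[[0,0,0],[0,0,0],[0,0,0],[0,0,0],[0,0,0],[0,0,0],[0,0,0],[0,0,0],[0,0,0]], hand=[0.4,0.4,0.4,0.4,0.4,0.4,0.4,0.4,0.4])

```text
clock: 12.68
eef_pos: [571.5, 161.3, 60.4]
eef_rot: [-3.142, -0.0, -0.176]
wrist_force: [-0.6, 0.1, -0.6]
finger_gap: 54.1
finger_force: 20.0
```

Request:
move_arm(dp=[[0,0,-1],[0,0,-1],[0,0,-0.5],[0,0,0],[0,0,0]], rotation=[[0,0,0],[0,0,0],[0,0,0],[0,0,0],[0,0,0]], hand=[0.4,0.4,0.4,0.4,0.4])

```text
clock: 13.3
eef_pos: [571.5, 161.3, 58.0]
eef_rot: [-3.142, -0.0, -0.176]
wrist_force: [0.6, 0.7, -0.4]
finger_gap: 53.9
finger_force: 20.0
```

Bottom at z≈53 and the weight is carried. I'll release with a soft grip first, then open slowly.

Request:
move_arm(dp=[[0,0,0],[0,0,0],[0,0,0],[0,0,0],[0,0,0],[0,0,0],[0,0,0]], rotation=[[0,0,0],[0,0,0],[0,0,0],[0,0,0],[0,0,0],[0,0,0],[0,0,0]], hand=[0.4,0.58,0.62,0.7,0.8,0.85,0.85], newtons=4)

```text
clock: 14.18
eef_pos: [571.4, 161.3, 57.9]
eef_rot: [-3.142, -0.0, -0.176]
wrist_force: [0.7, 0.7, -0.2]
finger_gap: 79.9
finger_force: 0.0
```

Request:
move_arm(dp=[[0,0,5],[0,0,15],[0,0,35],[0,0,45],[0,0,45],[-25,-20,10],[-30,-45,0],[-30,-45,0],[-30,-45,0],[0,0,0]], rotation=[[0,0,0],[0,0,0],[0,0,0],[0,0,0],[0,0,0],[0,0,0],[0,0,0],[0,0,0],[0,0,0],[0,0,0]], hand=[0.85,0.85,0.85,0.85,0.85,0.85,0.85,0.85,0.85,0.85])

```text
clock: 15.42
eef_pos: [455.4, 4.4, 214.4]
eef_rot: [-3.142, -0.002, -0.179]
wrist_force: [0.5, 0.5, -0.1]
finger_gap: 80.0
finger_force: 0.0
```

Run:
```python
from h import *
c=snap("top","pics/top6.png");im=c["image"][135:250,235:425,::-1]
cv2.imwrite("pics/crop6.png",cv2.resize(im,None,fx=4,fy=4,interpolation=cv2.INTER_CUBIC))
ax=np.array([.985,-.175]);ay=np.array([.175,.985]);a=np.array([571.3,161])
print([tuple(round((q-o)*4) for q,o in zip(proj(c,[*(a+e*ax+w*ay),z]),(235,135))) for e in(55,-55) for w,z in((27,81),(-27,81))])
```

```text
[(114, 143), (185, 154), (91, 287), (162, 298)]
```

View pics/crop6.png

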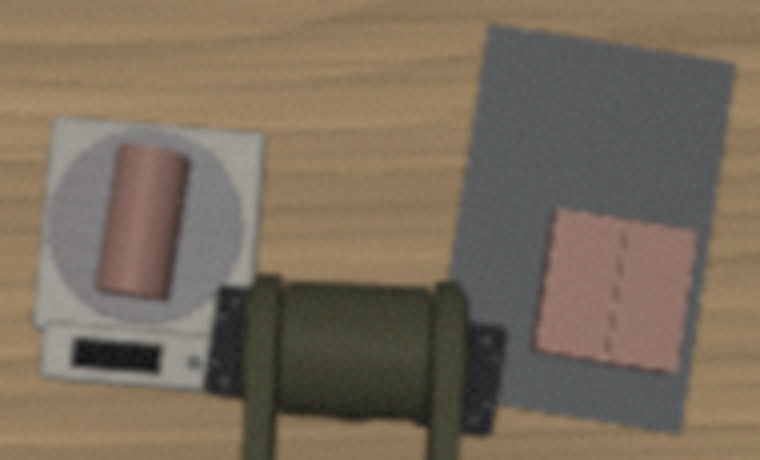

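The top crop shows the arched blank on the pan, arch up, at (119,143) to (168,300). It is within about 4 mm of the pan's centre. The flats are unmoved and the robot is clear, so I'm handing in.

```bash
python3 -c "
from cell import manip
print(manip.sign_off())"
```

```text
the job is handed in; nothing more can be done
None
```

I slid the arched blank about 125 mm along the mat, leaving a gap of about 15 mm to its neighbours, then set it arch up on the pan, within about 4 mm of centre, and let go; the two flat blanks did not visibly move, and I handed in after about 15.5 s of the 64 s allowed.

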